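# Drive a stuck gudgeon pin out of a piston

### The arm

A 6-joint arm with a two-finger parallel gripper is mounted at the origin on the work surface. World frame = base frame: x ahead of the robot, y to its left, z up, the work surface at z = 0. Lengths are in m, angles in rad, forces in N, time in s.
With the tool pointing down it reaches from about 0.35 to 0.975 m from the base axis. Payload 4.9 kg.
Tool frame: the origin (TCP) lies midway between the tips of the shut fingers; the grasp point (between the pads) lies 19 mm behind it; z points along the fingers, y is the line along which they close (so a half turn about z gives the same grasp; the last joint's range is limited). The gripper opens to 85 mm and grips with 20 to 120 N. Pads are 22 mm wide; open, the fingers measure 114 mm over their backs; the gripper's body (76 mm by 85 mm) begins 54 mm behind the grasp point. The pads swing forward as they close: fully open they stand 13 mm farther back than shut.
Start: joints at [-1.221, 0.053, 1.613, -0, 1.476, -0.119], TCP at [0.282, -0.558, 0.231] pointing down, gripper open.
Joint ranges: [-3.01, 3.01], [-1.01, 2.22], [0.06, 2.58], [-1.02, 4.17], [0.09, 2.62], [-3.14, 3.14]. Speed limits (rad/s): [2.57, 2.57, 3.14, 3.14, 3.14, 3.14].

### API

Orientations are given as a unit quaternion [w, x, y, z].
In Python, from plant import manip gives the robot as it stands.
- The arm moves only by the tool move_arm, never from a script. Its argument "increments" is one flat list of numbers, 5 for each row, row after row: the shift along the tool's x, y, z in mm, then the turn about the tool's z in rad, then the opening, from 0 (shut) to 1 (fully open). In form: [tx, ty, tz, spin, jaw, tx, ty, tz, spin, jaw, ...]. A call has 1 to 8 rows; each row shifts and turns the commanded pose from where the row before left it, along the tool's axes as they then stand; what a row does not reach is not made up. A row lasts 1/12 s, in which the tool goes at most 41.7 mm and 7.16 degrees, less where a joint would pass 70% of its speed; a pose out of reach is approached as far as the arm can. A call with a gripper value outside its range is refused whole. The fingers move at their own pace and stop on an object; the grip force is fixed at half the most. Time passes only in rows, so rows that do not move let the fingers close. It gives the time, the measured TCP pose, the force, the opening and the grip force at its end, in the units of the state.
- manip.state(): the state, without advancing time (a new reading comes with each control period).
- manip.grab_frame(name): name is "scene" or "top" or "wrist"; returns a dict with "image" (400x640x3 uint8, blue, green, red), "fov_y" (degrees; the focal length in pixels is half the picture's height over the tangent of half this angle, whatever the lens; pixels are square), "cx", "cy" (the principal point, pixels), "eye" and "rotation" of the camera in the world; the wrist camera has in their place "T_tool_cam" (4x4, takes a point from camera to tool coordinates, whose origin is the TCP and whose axes are the flange's). Camera axes: x right, y down, z forward; pixel columns grow to the right and rows downward; lengths in m; the calibration is good to about 2 mm. A picture is of the moment at which its call begins: read the wrist's pose just before it. There is no depth.
- manip.job_done(): hands the job in; it is judged then, once.
The state is a dict: "time": time; "joint_pos": joint angles; "joint_vel": joint speeds; "joint_efforts": joint torques, N m; "tool_pos": TCP position; "tool_rot": TCP orientation; "contact_force": force on the tool from outside, world axes, zero at the start; "ft_torque": the same for the moment, N m; "gripper_width": opening from 0.0 (shut) to 1.0 (fully open); "grasp_force": force on a finger pad.
Only numpy, scipy, OpenCV 4.12 (cv2) and the standard library are available. Lean on these libraries where they do the work, as an engineer would, in place of code of your own. Each camera call takes 0.05 s, during which the arm holds its last target. There are 200 camera calls.

### The job

The steel gudgeon pin is stuck in the piston held in the blue chuck. Take the slim red-handled drift punch out of its stand, push the pin with it down through its leaning bore until the pin drops into the orange tray below, then stand the punch upright again, fully down in its own stand, and let go. Move the pin with the punch only, never with the gripper, and leave everything else on the bench where it is.

Things in the scene. Friction and masses are not known exactly. Their poses are not given: they have to be found in the camera images.
- fixture: Fixed stand: steel base plate, blue post 173 mm high on its -y side (y -153 to -97 mm), chuck holding the piston, orange tray under it. Origin on the table below the piston's middle, which is 108 mm up; z up, -x side roughly to the robot. Tray outside: x -50 to 140, y -43 to 67 mm; floor 12, rim 40 mm above the table. The pin leaves the bore 78 mm up, heading to +x.
- piston: Aluminium piston, 80 mm wide, fixed in the chuck, crown to the post. Its boss block (44 x 44 x 72 mm) has a through bore 24 mm wide. Origin: centre of the bore's upper mouth, 137 mm above the table. z points out of it along the bore, up and back to the robot, 35 degrees off vertical; lower mouth at z = -72 mm. y is level, away from the post; chuck jaws begin at y = -42 mm, top at z = +17 mm.
- pin: The stuck pin: bright steel cylinder 22 mm in diameter, 60 mm long; origin mid-length, z along it. It starts in the bore, upper end 7 mm below the upper mouth. A tight spot grips it: it resists a push with about 6 to 14 N for the first 50 mm or so, then comes free and slides out by itself; a punch tip brought 65 mm below the mouth has driven it free.
- punch: The slim drift punch, loose, about 0.22 kg, 160 mm long. Origin: centre of its nose's tip; z runs from there up the handle. Steel nose 12 mm in diameter, z 0 to 90 mm; dark collar 40 mm in diameter, z 90 to 95; round red handle 26 mm in diameter, z 95 to 160, to be gripped. It starts upright, nose in its stand.
- stand_hole (a point): Centre of the floor of the hole in the slim punch's stand, where the punch's tip rests, 4 mm above the table. The stand is a fixed grey block 60 x 60 mm, its top 50 mm above the table; the round upright hole is 17 mm in diameter with a 3 mm chamfer, 46 mm deep.
- fat_punch: Bystander: a fat punch of the same build with a yellow handle and a nose 30 mm in diameter (too big for the bore), standing in a like stand, its top 164 mm above the table. Origin: its tip.
- piston_a: Bystander: spare piston standing upright, 80 mm in diameter, 73 mm high. Origin: centre of its underside.
- piston_b: Bystander: spare piston like piston_a.
- conrod: Bystander: connecting rod lying flat, 190 mm long, 22 mm high. Origin: centre of the big end's underside.
- carton: Bystander: closed blue and white carton 100 x 100 x 110 mm. Origin: centre of its underside.
- mallet: Bystander: hammer with a wooden handle lying flat, 260 mm long. Origin: at its middle, on the table.
- oil_can: Bystander: green can 60 mm in diameter, 130 mm high. Origin: centre of its underside.
Things that resemble listed ones, but are neither listed nor needed, are in the scene too. There is more than one size of the punch; the job needs the largest.

How it is judged:
On the way, in this order (a step that is already met when the one before it is completed fails the run):
1. the punch's nose is in the bore from above, its tip at least 25 mm deep, with the pin still in the bore ahead of it (x of punch in the frame of piston between -0.01 and 0.01 m and y of punch in the frame of piston between -0.01 and 0.01 m and z of punch in the frame of piston between -0.08 and -0.025 m and x of pin in the frame of piston between -0.008 and 0.008 m and y of pin in the frame of piston between -0.008 and 0.008 m and z of pin in the frame of piston below -0.052 m), for 0.1 s.
2. the pin has dropped into the tray (x of pin in the frame of fixture between -0.048 and 0.138 m and y of pin in the frame of fixture between -0.041 and 0.065 m and height (world z) of pin below 0.052 m), for 0.2 s.
At the end, for the whole second after the job is handed in: The pin lies at rest within the orange tray, its middle less than 52 mm above the table; the slim punch stands in its own stand, tip within 8 mm of the centre of the hole's floor and within 0.15 rad of upright, at rest; no bystander is more than 30 mm from where it began (all of step 2 and distance between punch and stand_hole below 0.008 m and angle between punch's own z axis and vertical below 0.15 rad and linear speed of pin below 0.03 m/s and linear speed of punch below 0.02 m/s and not (distance of any of fat_punch, piston_a, piston_b, conrod, carton, mallet, oil_can from where it was at the start of the episode above 0.03 m)); the robot touches nothing.
It fails at once if the gripper or arm touches the pin (contact force between any of the fingers, the arm and pin above 0.5 N).
It fails at once if a bystander is moved more than 30 mm (distance of any of fat_punch, piston_a, piston_b, conrod, carton, mallet, oil_can from where it was at the start of the episode above 0.03 m).
It also fails if it takes over 58 s, if anything falls off the work surface, if the arm or the gripper's body presses on something with over 40 N, if the wrist force passes 120 N, or if a joint passes its speed limit or range.

## Working session

There is one attempt and no reset: what is moved stays moved. The work goes in short steps, Python scripts to look and compute and a tool call to move; the robot and the scene stay as the last step left them, time stands still between calls to the robot, and variables do not carry over. Pictures are saved under pics/ and viewed, at most 10 in all, crops included, and the job is handed in when it is done.

Besides the shell and the picture viewer there is one more tool, called after ">>>" as a command line: name --argument value ..., lists and objects as JSON in quotes. move_arm: Moves the arm, as the interface text tells. Its arguments: {"type":"object","properties":{"increments":{"type":"array"}},"required":["increments"]}

```bash
mkdir -p pics; cat > h.py <<'E'
import numpy as np, cv2
from plant import manip
from scipy.spatial.transform import Rotation as R
def grab(n):
    s=manip.state(); f=manip.grab_frame(n)
    if n=='wrist':
        T=np.array(f['T_tool_cam']); q=s['tool_rot']; Rt=R.from_quat([q[1],q[2],q[3],q[0]]).as_matrix()
        f['eye']=Rt@T[:3,3]+np.array(s['tool_pos']); f['rotation']=Rt@T[:3,:3]
    f['f']=f['image'].shape[0]/2/np.tan(np.radians(f['fov_y'])/2)
    f['eye']=np.array(f['eye']); f['rotation']=np.array(f['rotation'])
    return f
def ray(f,u,v):
    d=f['rotation']@np.array([(u-f['cx'])/f['f'],(v-f['cy'])/f['f'],1]); return f['eye'],d/np.linalg.norm(d)
def onz(f,u,v,z):
    e,d=ray(f,u,v); return e+d*(z-e[2])/d[2]
def proj(f,p):
    c=f['rotation'].T@(np.array(p)-f['eye']); return np.array([f['cx']+f['f']*c[0]/c[2],f['cy']+f['f']*c[1]/c[2]])
def tri(rs):
    A=np.zeros((3,3));b=np.zeros(3)
    for e,d in rs:
        M=np.eye(3)-np.outer(d,d);A+=M;b+=M@e
    p=np.linalg.solve(A,b); return p,[np.linalg.norm((np.eye(3)-np.outer(d,d))@(p-e)) for e,d in rs]
E
python3 - <<'E'
from h import *
import pickle
for n in ('scene','top','wrist'):
    f=grab(n); pickle.dump(f,open(n+'.pkl','wb')); cv2.imwrite(f'pics/{n}0.png',f['image'])
    print(n,f['fov_y'],f['cx'],f['cy'],f['eye'].round(3),f['rotation'].round(3).tolist())
s=manip.state(); print(s)
E
```

```text
scene 42.360920632764575 320.0585976825322 194.67105403962117 [1.307 0.979 1.106] [-0.143, 0.308, 0.845, -0.413]
top 47.46733135861605 319.15288471734027 209.24454983260694 [ 0.412 -0.017  1.353] [-0.028, 0.715, -0.698, 0.02]
wrist 64.89913915828726 324.32116396101395 202.97907488142133 [ 0.358 -0.52   0.374] [[0.451, -0.844, -0.291], [-0.893, -0.427, -0.146], [-0.001, 0.326, -0.946]]
{'time': 0.15, 'joint_pos': array([-1.22099610e+00,  5.32137594e-02,  1.61396283e+00, -2.01076632e-05,
        1.47599403e+00, -1.19015502e-01]), 'joint_vel': array([-0.00211509, -0.00132682, -0.00391382, -0.00031554,  0.00115659,
       -0.00045472]), 'joint_efforts': array([ 1.22129120e-03, -3.94240594e+01, -3.70721126e+01, -8.59748343e-05,
        4.65233563e-03,  1.05597860e-05]), 'tool_pos': array([ 0.28221541, -0.55711913,  0.23034956]), 'tool_rot': array([-7.82583538e-04,  9.72651520e-01,  2.32267943e-01, -1.00782054e-04]), 'contact_force': array([ 0.37023723,  1.18681232, -0.07927962]), 'ft_torque': array([ 0.02562746,  0.00104721, -0.01011415]), 'grasp_force': 0.0, 'gripper_width': 0.999858709151042}
```

```bash
python3 - <<'E'
s=open('h.py').read()
s=s.replace("f['rotation']=np.array(f['rotation'])","q=np.array(f['rotation']); f['rotation']=q if q.ndim==2 else R.from_quat([q[1],q[2],q[3],q[0]]).as_matrix()")
open('h.py','w').write(s)
import pickle
from h import *
for n in ('scene','top'):
    f=pickle.load(open(n+'.pkl','rb')); q=f['rotation']
    if q.ndim==1: f['rotation']=R.from_quat([q[1],q[2],q[3],q[0]]).as_matrix(); pickle.dump(f,open(n+'.pkl','wb'))
    print(f.keys(), f['rotation'].round(2).tolist())
E
```

```text
dict_keys(['image', 'fov_y', 'cx', 'cy', 'eye', 'rotation', 'f']) [[-0.77, 0.4, -0.5], [0.64, 0.47, -0.61], [-0.01, -0.79, -0.62]]
dict_keys(['image', 'fov_y', 'cx', 'cy', 'eye', 'rotation', 'f']) [[0.02, -1.0, 0.07], [-1.0, -0.02, 0.01], [-0.01, -0.07, -1.0]]
```

View pics/scene0.png

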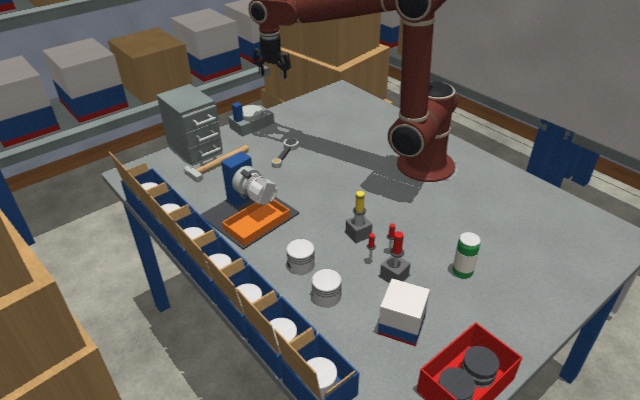

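View pics/top0.png

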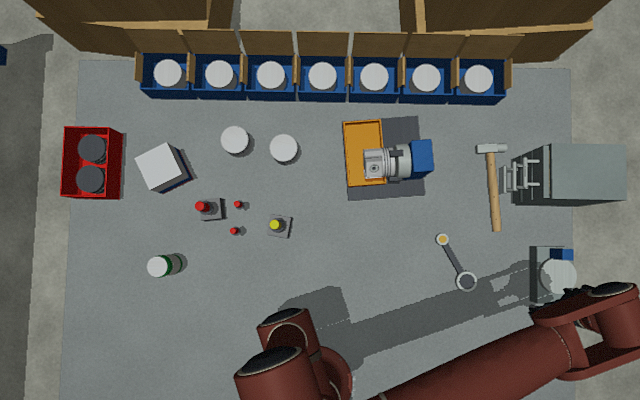

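Scene picture: the red punches are at (398,243) in a grey stand, (392,232) and (372,241). The fixture is at about (250,190), with the orange tray at (257,220). In the top view the red punches are at (202,206) in a stand, (237,204) and (234,231), and the tray is at (363,153). The one at scene (398,243) / top (202,206) is the largest and the only one in a block stand, so I'll confirm it in a crop and measure it.

```bash
python3 - <<'E'
from h import *
import pickle
S=pickle.load(open('scene.pkl','rb'));T=pickle.load(open('top.pkl','rb'))
for n,f,box in (('scene',S,(340,180,440,290)),('top',T,(180,180,300,250))):
    h=cv2.cvtColor(f['image'],cv2.COLOR_BGR2HSV)
    m=(((h[...,0]<6)|(h[...,0]>174))&(h[...,1]>180)&(h[...,2]>90)).astype('uint8')
    x0,y0,x1,y1=box; z=np.zeros_like(m); z[y0:y1,x0:x1]=m[y0:y1,x0:x1]
    k,l,st,c=cv2.connectedComponentsWithStats(z)
    for i in range(1,k):
        if st[i,4]>8: print(n,st[i],c[i].round(1))
h=cv2.cvtColor(T['image'],cv2.COLOR_BGR2HSV)
m=((h[...,0]>8)&(h[...,0]<24)&(h[...,1]>170)&(h[...,2]>90)).astype('uint8'); m[:100]=0;m[220:]=0
m=cv2.morphologyEx(m,cv2.MORPH_OPEN,np.ones((3,3)))
k,l,st,c=cv2.connectedComponentsWithStats(m); i=1+np.argmax(st[1:,4]); print('tray',st[i])
z=0.040
# left edge (y+) , upper edge(x+), lower edge(x-)
ys,xs=np.where(l==i)
def fit(pts): 
    vx,vy,x,y=cv2.fitLine(np.float32(pts),cv2.DIST_HUBER,0,.01,.01).ravel(); return vx,vy,x,y
b=st[i]
L=[(xs[ys==r].min()-.5,r) for r in range(b[1]+5,b[1]+b[3]-5)]
U=[(cc,ys[xs==cc].min()-.5) for cc in range(b[0]+5,b[0]+b[2]-5)]
D=[(cc,ys[xs==cc].max()+.5) for cc in range(b[0]+5,b[0]+b[2]-8)]
def W(P): return np.array([onz(T,u,v,z)[:2] for u,v in P])
for n,P in (('L',L),('U',U),('D',D)):
    w=W(P); l4=fit(w); print(n,w[0].round(4),w[-1].round(4),np.array(l4).round(4),np.degrees(np.arctan2(l4[1],l4[0])).round(2))
a=cv2.resize(S['image'][185:295,345:425],None,fx=4,fy=4,interpolation=3)
bb=cv2.resize(T['image'][105:215,335:440],None,fx=4,fy=4,interpolation=3)
cv2.imwrite('pics/crop1.png',np.hstack([a,bb]))
E
```

```text
scene [390 224   5   4  17] [391.9 225.6]
scene [389 230  14   9  78] [395.5 234.1]
scene [369 234   5   4  17] [371.3 235.4]
scene [369 239   5   9  35] [371.1 243. ]
scene [394 240   8  14  92] [397.3 246.6]
top [234 201   6   6  28] [236.6 203.5]
top [195 202   9   9  66] [199.2 205.7]
top [230 228   6   6  28] [232.6 230.4]
tray [ 343  122   43   64 1704]
L [ 0.7432 -0.0635] [ 0.5874 -0.0812] [ 0.9949  0.101   0.6651 -0.0725] 5.8
U [ 0.7539 -0.0794] [ 0.7589 -0.1729] [ 0.084  -0.9965  0.7572 -0.1261] -85.18
D [ 0.5713 -0.083 ] [ 0.5791 -0.1669] [ 0.0777 -0.997   0.5741 -0.129 ] -85.55
```

View pics/crop1.png

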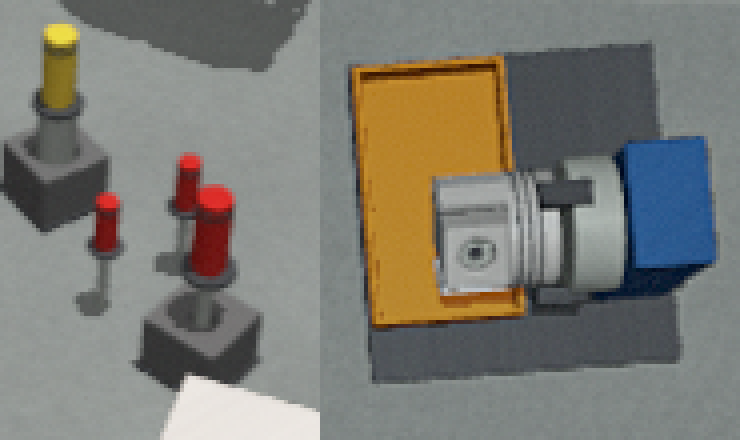

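Crop confirms it: largest red punch, in its block stand, at crop (210,230). The bore mouth, with the pin end inside, is at crop (478,253).

```bash
python3 - <<'E'
from h import *
import pickle
S=pickle.load(open('scene.pkl','rb'));T=pickle.load(open('top.pkl','rb'))
print('mouth top', onz(T,374.3,168,.137).round(4))
print('punch', onz(T,199.2,205.7,.164).round(4), onz(S,395.5,234.1,.164).round(4), tri([ray(T,199.2,205.7),ray(S,395.5,234.1)]))
print('fat', onz(T,275,225,.164),'small',onz(T,236.6,203.5,.1),onz(T,232.6,230.4,.1))
q=manip.state()['tool_rot'];print(R.from_quat([q[1],q[2],q[3],q[0]]).as_matrix().round(3))
E
```

```text
mouth top [ 0.6086 -0.1479  0.137 ]
punch [0.494 0.313 0.164] [0.5047 0.3113 0.164 ] (array([0.49745939, 0.31098475, 0.15987853]), [np.float64(0.004421030934464233), np.float64(0.004421030934464328)])
fat [0.44802743 0.11203663 0.164     ] small [0.50693983 0.2272078  0.1       ] [0.43230995 0.23556078 0.1       ]
[[ 0.892  0.452 -0.001]
 [ 0.452 -0.892  0.001]
 [ 0.    -0.002 -1.   ]]
```

>>> move_arm --increments '[0, 0, -25, 0.0955, 1, 0, 0, -25, 0.0955, 1, 0, 0, -25, 0.0955, 1, 0, 0, -25, 0.0955, 1, 25, -27, 0, 0, 1, 25, -27, 0, 0, 1, 25, -27, 0, 0, 1, 25, -27, 0, 0, 1]'

```text
time: 0.82
tool_pos: [0.3731, -0.44, 0.331]
tool_rot: [-0.0, 0.999, 0.043, -0.0]
contact_force: [0.5, -0.7, 0.3]
gripper_width: 1.003
grasp_force: 0.0
```

>>> move_arm --increments '[25, -27, 0, 0, 1, 25, -27, 0, 0, 1, 25, -27, 0, 0, 1, 25, -27, 0, 0, 1, 25, -27, 0, 0, 1, 25, -27, 0, 0, 1, 25, -27, 0, 0, 1, 0, 0, 0, 0, 1]'

```text
time: 1.48
tool_pos: [0.5332, -0.2329, 0.3308]
tool_rot: [-0.001, 0.999, 0.047, 0.0]
contact_force: [-0.3, 0.4, -0.3]
gripper_width: 1.003
grasp_force: 0.0
```

```bash
python3 - <<'E'
from h import *
import pickle
f=grab('wrist'); s=manip.state(); pickle.dump(f,open('w1.pkl','wb')); print(s['time'],s['tool_pos'],s['tool_rot'])
print('mouth px',proj(f,[.6075,-.1465,.137]))
cv2.imwrite('pics/w1.png',f['image'])
E
```

```text
1.5333 [ 0.53184451 -0.23517147  0.33075245] [-4.01575785e-04  9.98946355e-01  4.58903082e-02 -3.11912915e-04]
mouth px [246.47740478  97.31093307]
```

View pics/w1.png

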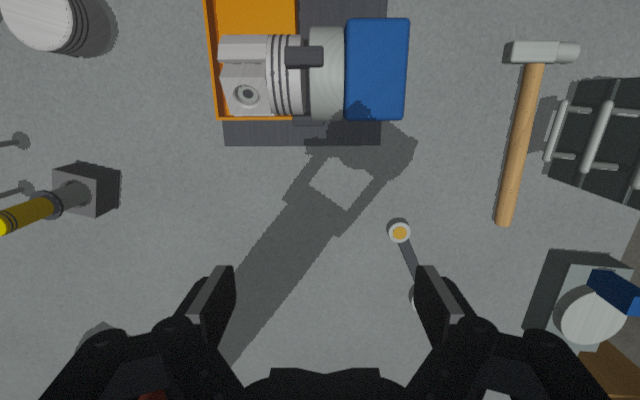

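>>> move_arm --increments '[26, -11, 20, 0, 1, 26, -11, 20, 0, 1, 26, -11, 20, 0, 1, 0, 0, 0, 0, 1, 0, 0, 0, 0, 1, 0, 0, 0, 0, 1]'

```text
time: 2.03
tool_pos: [0.6049, -0.1992, 0.2715]
tool_rot: [0.0, 0.999, 0.043, -0.0]
contact_force: [-0.0, 0.3, 0.5]
gripper_width: 0.997
grasp_force: 0.0
```

```bash
python3 - <<'E'
from h import *
import pickle
f=grab('wrist'); s=manip.state(); pickle.dump(f,open('w2.pkl','wb')); print(s['time'],s['tool_pos'],s['tool_rot'],s['joint_vel'].round(4))
p=proj(f,[.6075,-.1465,.137]);print('mouth px',p)
u,v=p.astype(int);x0,y0=u-65,max(v-50,0)
a=cv2.resize(f['image'][y0:y0+100,x0:x0+130],None,fx=6,fy=6,interpolation=2); print(x0,y0)
cv2.imwrite('pics/w2.png',a)
# orange tray contour in this view
h=cv2.cvtColor(f['image'],cv2.COLOR_BGR2HSV)
m=((h[...,0]>8)&(h[...,0]<24)&(h[...,1]>170)&(h[...,2]>90)).astype('uint8'); 
k,l,st,c=cv2.connectedComponentsWithStats(m); print(st[1+np.argmax(st[1:,4])])
cv2.imwrite('pics/w2full.png',f['image'])
E
```

```text
2.0833 [ 0.6050861  -0.199444    0.27252671] [5.78364511e-04 9.99087380e-01 4.27053682e-02 5.69923054e-04] [-0.0029 -0.0174 -0.0075  0.004  -0.001   0.0028]
mouth px [266.68558956 183.86690721]
201 133
[  208     9   108   177 10317]
```

View pics/w2.png

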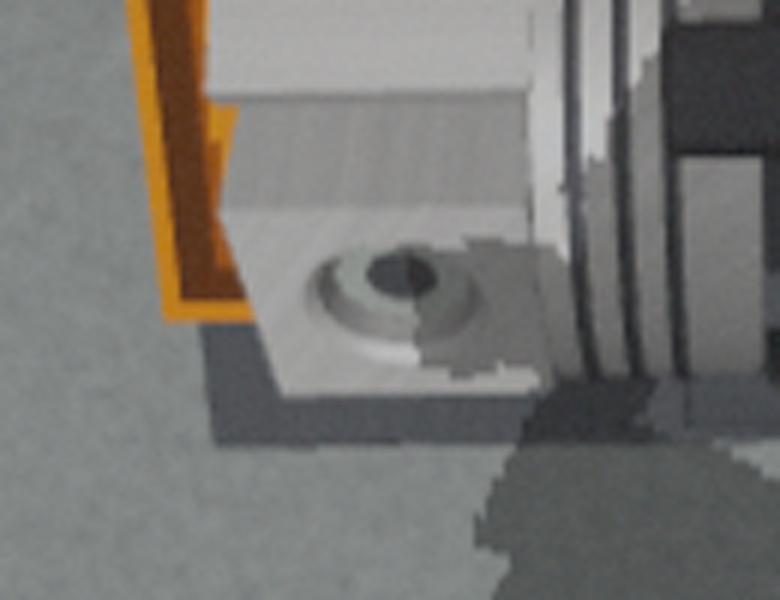

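>>> move_arm --increments '[-5, -37, -1, 0, 1, -5, -37, -1, 0, 1, -5, -37, -1, 0, 1, -5, -37, -1, 0, 1, -5, -37, -1, 0, 1, -5, -37, -1, 0, 1, -5, -37, -1, 0, 1, -5, -37, -1, 0, 1]'

```text
time: 2.75
tool_pos: [0.5395, 0.0936, 0.2816]
tool_rot: [0.0, 0.999, 0.042, 0.002]
contact_force: [0.6, -0.5, -0.1]
gripper_width: 0.998
grasp_force: 0.0
```

>>> move_arm --increments '[-5, -37, -1, 0, 1, -5, -37, -1, 0, 1, -5, -37, -1, 0, 1, -5, -37, -1, 0, 1, -5, -37, -1, 0, 1, -5, -37, -1, 0, 1, 0, 0, 0, 0, 1, 0, 0, 0, 0, 1]'

```text
time: 3.42
tool_pos: [0.4908, 0.3125, 0.2872]
tool_rot: [-0.0, 0.999, 0.044, 0.001]
contact_force: [-0.2, -0.2, 0.1]
gripper_width: 0.999
grasp_force: 0.0
```

```bash
python3 - <<'E'
from h import *
import pickle
w=pickle.load(open('w2.pkl','rb')); print('mouth',onz(w,266.8,183,.137).round(4),onz(w,266.8,183,.137))
f=grab('wrist'); s=manip.state(); pickle.dump(f,open('w3.pkl','wb')); print(s['time'],s['tool_pos'],s['tool_rot'],s['joint_vel'].round(3))
print(proj(f,[.498,.312,.164]))
h=cv2.cvtColor(f['image'],cv2.COLOR_BGR2HSV)
m=(((h[...,0]<6)|(h[...,0]>174))&(h[...,1]>180)&(h[...,2]>60)).astype('uint8')
k,l,st,c=cv2.connectedComponentsWithStats(m)
for i in range(1,k):
    if st[i,4]>30: print(st[i],c[i].round(1))
cv2.imwrite('pics/w3.png',f['image'])
E
```

```text
mouth [ 0.6083 -0.1466  0.137 ] [ 0.60833138 -0.14658346  0.137     ]
3.4667 [0.49114433 0.31147231 0.28694621] [-1.83972079e-04  9.99053957e-01  4.34683670e-02  1.28774179e-03] [-0.028 -0.001  0.011  0.002 -0.002 -0.001]
[325.19829152 187.58999431]
[   0    0  108  124 7204] [58.5 60.5]
[394 156   9  11  35] [397.  160.5]
[399 162  15  15 175] [406.  169.4]
[309 175  27  27 558] [322.2 188.2]
[375 215  14  12  63] [381.  220.4]
[380 227  15  14 157] [387.2 233.5]
```

View pics/w3.png

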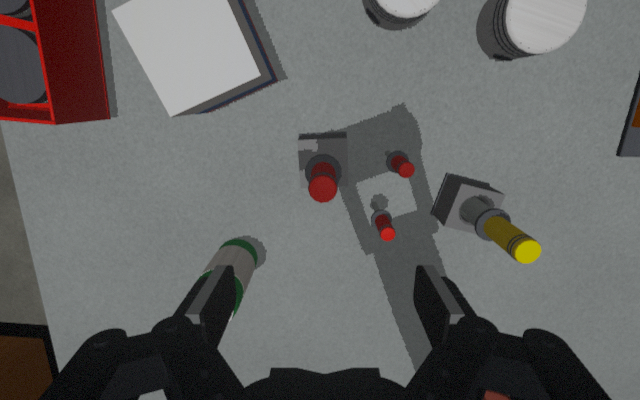

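Wrist view: the slim punch's handle top is centred at (322,188), as predicted, and nothing is in the way of the fingers. The stand is at (0.4965, 0.314) and the bore mouth at (0.608, -0.1465).

>>> move_arm --increments '[5.5, -1.5, 35, 0, 1, 0, 0, 35, 0, 1, 0, 0, 35, 0, 1, 0, 0, 35, 0, 1, 0, 0, 35, 0, 1, 0, 0, 0, 0, 1, 0, 0, 0, 0, 0, 0, 0, 0, 0, 0]'

```text
time: 4.13
tool_pos: [0.498, 0.3133, 0.1131]
tool_rot: [-0.001, 0.999, 0.043, 0.002]
contact_force: [1.7, 0.4, 0.6]
gripper_width: 0.747
grasp_force: 0.0
```

>>> move_arm --increments '[0, 0, 0, 0, 0, 0, 0, 0, 0, 0, 0, 0, 0, 0, 0, 0, 0, 0, 0, 0, 0, 0, 0, 0, 0, 0, 0, 0, 0, 0]'

```text
time: 4.63
tool_pos: [0.4977, 0.3145, 0.1131]
tool_rot: [-0.001, 0.999, 0.044, 0.002]
contact_force: [0.4, -0.8, 6.8]
gripper_width: 0.29
grasp_force: 58.7
```

>>> move_arm --increments '[0, 0, -19, 0, 0, 0, 0, -19, 0, 0, 0, 0, 0, 0, 0, -9, 0, 0, 0, 0, -6.4, 0, 0, 0, 0, -6.4, 0, 0.5, 0, 0, -6.4, 0, 0.8, 0, 0, -6.3, 0, 1.2, 0, 0]'

```text
time: 5.3
tool_pos: [0.4612, 0.3108, 0.1454]
tool_rot: [-0.0, 0.999, 0.043, 0.0]
contact_force: [5.6, 1.2, -0.6]
gripper_width: 0.287
grasp_force: 60.5
```

```bash
python3 - <<'E'
from h import *
f=grab('scene'); a=f['image'][195:295,345:435]; g=grab('wrist')['image'][100:400,130:530]
a=cv2.resize(a,(360,400),interpolation=2); g=cv2.resize(g,(440,330))
g=cv2.copyMakeBorder(g,0,70,0,0,0); cv2.imwrite('pics/t1.png',np.hstack([a,g]))
s=manip.state(); print(s['contact_force'],s['ft_torque'],s['tool_pos'])
E
```

```text
[ 2.1111183   2.48691441 -1.41741156] [ 0.37878225 -0.6015691   0.04426847] [0.46010482 0.3106344  0.1447821 ]
```

View pics/t1.png

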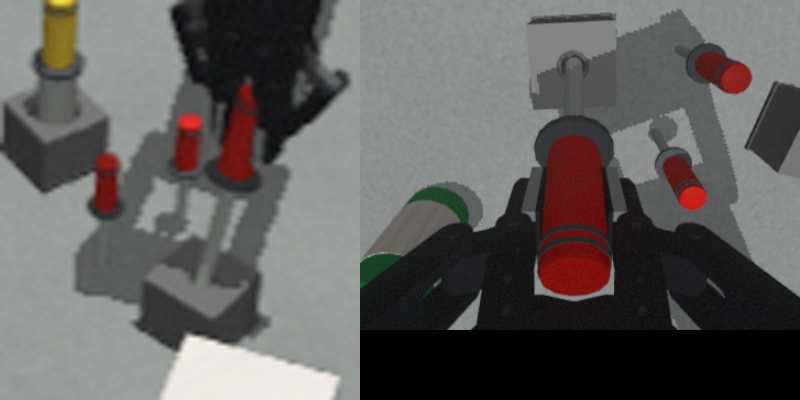

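Left crop: the punch leans with its nose still in the stand's mouth. Right crop: it pivots cleanly between the pads. I'll continue the tilt.

>>> move_arm --increments '[-6.3, 0, 1.6, 0, 0, -6.2, 0, 1.8, 0, 0, -6, 0, 2.2, 0, 0, -6, 0, 2.5, 0, 0, -5.8, 0, 2.8, 0, 0, -5.7, 0, 3.1, 0, 0, -5.4, 0, 3.4, 0, 0, 0, 0, 0, 0, 0]'

```text
time: 6.07
tool_pos: [0.4188, 0.307, 0.1273]
tool_rot: [0.0, 0.999, 0.044, -0.001]
contact_force: [3.9, 2.0, -0.5]
gripper_width: 0.292
grasp_force: 62.7
```

```bash
python3 - <<'E'
from h import *
import pickle
s=manip.state();f=grab('scene');g=grab('wrist');t=grab('top'); print(s['tool_pos'],s['contact_force'],s['tool_rot'])
pickle.dump((s,f,g,t),open('t2.pkl','wb'))
G=np.array(s['tool_pos'])+[0,0,.019]
# predicted axis at several tilts: grip at punch z=128
for th in (30,33,36,39):
    a=np.array([-np.sin(np.radians(th))*.9962,-np.sin(np.radians(th))*.087,np.cos(np.radians(th))])
    print(th,[(proj(g,G+a*d).round(0).tolist(),proj(f,G+a*d).round(0).tolist()) for d in (.032,-.033,-.085)])
a=cv2.resize(f['image'][195:295,345:435],(360,400),interpolation=2); w=cv2.resize(g['image'][100:400,130:530],(440,330))
cv2.imwrite('pics/t2.png',np.hstack([a,cv2.copyMakeBorder(w,0,70,0,0,0)]))
E
```

```text
[0.41879774 0.30696341 0.12729363] [ 3.8951278   1.95788033 -0.49856706] [ 2.25167182e-04  9.99045290e-01  4.36691153e-02 -1.21054359e-03]
30 [([324.0, 364.0], [420.0, 214.0]), ([324.0, 230.0], [411.0, 235.0]), ([324.0, 164.0], [404.0, 251.0])]
33 [([324.0, 365.0], [420.0, 214.0]), ([324.0, 229.0], [410.0, 235.0]), ([324.0, 159.0], [403.0, 251.0])]
36 [([324.0, 366.0], [420.0, 214.0]), ([324.0, 227.0], [410.0, 235.0]), ([324.0, 154.0], [402.0, 251.0])]
39 [([324.0, 366.0], [421.0, 214.0]), ([324.0, 225.0], [410.0, 235.0]), ([324.0, 149.0], [401.0, 251.0])]
```

View pics/t2.png

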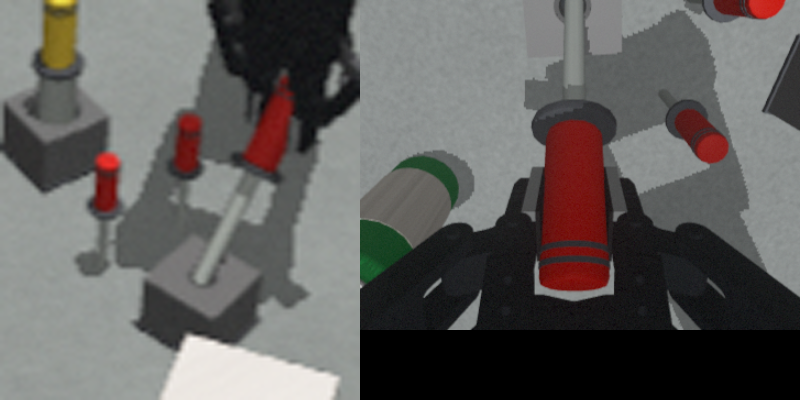

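Now extract along its axis, lift, and carry it over to the fixture.

>>> move_arm --increments '[-17.6, 0, -24.3, 0, 0, 0, 0, -32, 0, 0, 0, 0, -32, 0, 0, 0, 0, -32, 0, 0, 0, 0, -32, 0, 0, 5.5, 33.5, 0, 0, 0, 5.5, 33.5, 0, 0, 0, 5.5, 33.5, 0, 0, 0]'

```text
time: 6.88
tool_pos: [0.4269, 0.206, 0.2802]
tool_rot: [0.0, 0.999, 0.044, -0.002]
contact_force: [1.3, -0.5, -2.7]
gripper_width: 0.292
grasp_force: 62.8
```

>>> move_arm --increments '[5.5, 33.5, 0, 0, 0, 5.5, 33.5, 0, 0, 0, 5.5, 33.5, 0, 0, 0, 5.5, 33.5, 0, 0, 0, 5.5, 33.5, 0, 0, 0, 5.5, 33.5, 0, 0, 0, 5.5, 33.5, 0, 0, 0, 5.5, 33.5, 0, 0, 0]'

```text
time: 7.55
tool_pos: [0.4938, -0.0574, 0.2791]
tool_rot: [-0.001, 0.999, 0.043, -0.003]
contact_force: [1.1, -0.5, -1.6]
gripper_width: 0.29
grasp_force: 62.8
```

>>> move_arm --increments '[5.5, 33.5, 0, 0, 0, 5.5, 33.5, 0, 0, 0, 5.5, 33.5, 0, 0, 0, 0, 0, 0, 0, 0, 0, 0, 0, 0, 0, 0, 0, 0, 0, 0]'

```text
time: 8.05
tool_pos: [0.5194, -0.1542, 0.2792]
tool_rot: [-0.001, 0.999, 0.043, -0.002]
contact_force: [0.0, -0.3, -1.6]
gripper_width: 0.292
grasp_force: 62.7
```

```bash
cat > look.py <<'E'
from h import *
import pickle,sys
s=manip.state();f=grab('scene');g=grab('wrist');t=grab('top'); print(s['time'],s['tool_pos'],s['contact_force'],s['tool_rot'])
pickle.dump((s,f,g,t),open(sys.argv[1]+'.pkl','wb'))
M=np.array([.608,-.1465,.137]); yw=np.radians(5.1)
X=np.array([np.cos(yw),np.sin(yw),0]);Y=np.array([-X[1],X[0],0]);Z=np.array([0,0,1.])
th=np.radians(35); a=-np.sin(th)*X+np.cos(th)*Z; n=np.cos(th)*X+np.sin(th)*Z
G=np.array(s['tool_pos'])+[0,0,.019]; tip=G-.128*a
d=tip-M; print('est tip in piston (mm) x,y,z', (1000*np.array([d@n,d@Y,d@a])).round(1))
ims=[]
for k,(im,sz) in enumerate(((f,70),(g,90),(t,60))):
    u,v=proj(im,tip); print('tip',u.round(1),v.round(1),'M',proj(im,M).round(1),'grip',proj(im,G).round(1))
    x0,y0=int(np.clip(u-sz/2,0,640-sz)),int(np.clip(v-sz*.55,0,400-sz)); print('crop',x0,y0,sz)
    ims.append(cv2.resize(im['image'][y0:y0+sz,x0:x0+sz],(266,266),interpolation=2))
cv2.imwrite('pics/'+sys.argv[1]+'.png',np.hstack(ims))
E
python3 look.py p1
```

```text
8.05 [ 0.5194054  -0.15424814  0.27924855] [ 0.00446407 -0.31598593 -1.62280844] [-0.00133465  0.99906496  0.04317427 -0.00184411]
est tip in piston (mm) x,y,z [19.6  0.2 55.1]
tip 269.1 163.4 M [266.7 180.1] grip [284.9 125.4]
crop 234 124 70
tip 324.3 111.1 M [324.5  88.8] grip [324.4 287.8]
crop 279 61 90
tip 376.6 170.7 M [373.8 168.2] grip [384.1 195.1]
crop 346 137 60
```

View pics/p1.png

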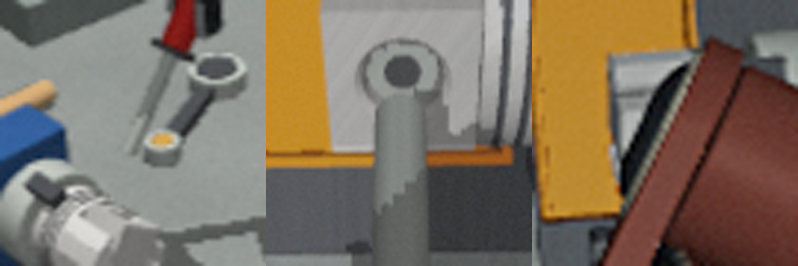

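```bash
python3 - <<'E'
from h import *
import pickle
s,f,g,t=pickle.load(open('p1.pkl','rb'))
im=g['image'].astype(int).sum(2)//3
print('col324',list(zip(range(74,130),im[74:130,323:327].mean(1).round(0).astype(int))))
for v in (88,92,96,100,110,120): print(v,im[v,308:342])
G=np.array(s['tool_pos'])+[0,0,.019]; yw=np.radians(5)
X=np.array([np.cos(yw),np.sin(yw),0])
for th in (35,37,39,41,43):
    r=np.radians(th);a=-np.sin(r)*X+np.cos(r)*np.array([0,0,1]);n=np.cos(r)*X+np.sin(r)*np.array([0,0,1])
    tp=G-.128*a; print(th,'ctr',proj(g,tp).round(1),'edge',proj(g,tp+.006*n).round(1),'scene',proj(f,tp).round(1))
p=tri([ray(g,324.3,97),ray(f,268.8,164.3)]);print(p,p[0]-G,np.linalg.norm(p[0]-G))
E
```

```text
col324 [(74, np.int64(123)), (75, np.int64(109)), (76, np.int64(139)), (77, np.int64(153)), (78, np.int64(152)), (79, np.int64(131)), (80, np.int64(87)), (81, np.int64(73)), (82, np.int64(74)), (83, np.int64(74)), (84, np.int64(74)), (85, np.int64(74)), (86, np.int64(74)), (87, np.int64(74)), (88, np.int64(74)), (89, np.int64(74)), (90, np.int64(100)), (91, np.int64(138)), (92, np.int64(142)), (93, np.int64(131)), (94, np.int64(132)), (95, np.int64(131)), (96, np.int64(131)), (97, np.int64(131)), (98, np.int64(130)), (99, np.int64(131)), (100, np.int64(132)), (101, np.int64(130)), (102, np.int64(131)), (103, np.int64(131)), (104, np.int64(131)), (105, np.int64(131)), (106, np.int64(131)), (107, np.int64(130)), (108, np.int64(130)), (109, np.int64(131)), (110, np.int64(130)), (111, np.int64(130)), (112, np.int64(132)), (113, np.int64(131)), (114, np.int64(132)), (115, np.int64(130)), (116, np.int64(132)), (117, np.int64(130)), (118, np.int64(130)), (119, np.int64(130)), (120, np.int64(130)), (121, np.int64(130)), (122, np.int64(127)), (123, np.int64(121)), (124, np.int64(121)), (125, 
[... 730 characters left out ...]
 132 128 130 131
 132 131 126 121 116 107  99 107 121 121 123 125 125 124 123 124]
120 [ 86  84  91  90  89  88  89  89 101 111 117 120 129 132 133 129 130 131
 132 131 125 117  97  94  87  70  60  57  60  52  59  61  58  58]
35 ctr [324.5 111.1] edge [324.4 103.9] scene [269.1 163.4]
37 ctr [324.4 105.8] edge [324.4  98.6] scene [268.1 163.2]
39 ctr [324.4 100.5] edge [324.4  93.2] scene [267.2 162.9]
41 ctr [324.4  95.2] edge [324.4  87.9] scene [266.3 162.6]
43 ctr [324.4  89.9] edge [324.4  82.4] scene [265.4 162.3]
(array([ 0.59922509, -0.14528962,  0.19410741]), [np.float64(0.00310494098266516), np.float64(0.00310494098266496)]) [ 0.07981969  0.00895853 -0.10414114] 0.13151736109613482
```

Measured tilt is about 38° and the tip is 81 mm ahead of and 103.5 mm below the grip, so within 3° of the bore axis and inside the clearance. I'll descend to 15 mm above the mouth, then go in along the bore.

>>> move_arm --increments '[0, 0, 15, 0, 0, 0, 0, 15, 0, 0, 0.5, 0, 14.5, 0, 0, 0, 0, 0, 0, 0, 4, 0, 5.7, 0, 0, 4, 0, 5.7, 0, 0, 0, 0, 0, 0, 0]'

```text
time: 8.78
tool_pos: [0.5293, -0.1537, 0.2244]
tool_rot: [-0.0, 0.999, 0.044, -0.0]
contact_force: [-0.6, -0.2, -1.6]
gripper_width: 0.29
grasp_force: 62.7
```

```bash
sed -i 's/tip=G-.128\*a/tip=G+.081*X-.1035*Z/' look.py; python3 look.py p2
```

```text
8.7833 [ 0.52932069 -0.15367128  0.22439701] [-0.60853624 -0.23977912 -1.64080155] [-1.77588913e-04  9.99040860e-01  4.37872221e-02 -8.68207499e-05]
est tip in piston (mm) x,y,z [ 3.3 -0.1  1.2]
tip 266.1 179.6 M [266.7 180.1] grip [283.4 141.9]
crop 231 141 70
tip 323.2 99.5 M [323.  102.4] grip [323.3 287. ]
crop 278 49 90
tip 373.9 167.3 M [373.8 168.2] grip [380.9 193.3]
crop 343 134 60
```

View pics/p2.png

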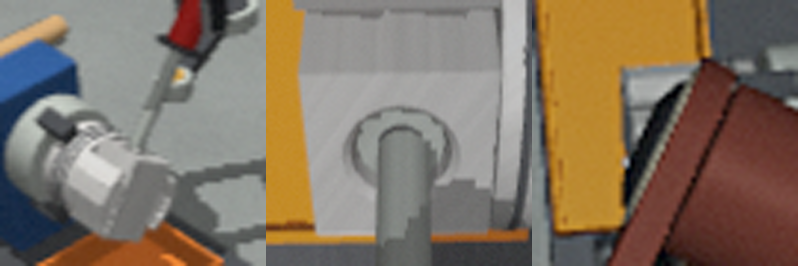

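The wrist crop shows the nose centred sideways in the mouth at (402,145), with about 1 mm to go to the mouth plane. Pushing on.

>>> move_arm --increments '[2.8, 0, 6.6, 0, 0, 4, 0, 5.7, 0, 0, 2.3, 0, 3.3, 0, 0, 2.3, 0, 3.3, 0, 0, 2.3, 0, 3.3, 0, 0, 2.3, 0, 3.3, 0, 0, 2.3, 0, 3.3, 0, 0, 0, 0, 0, 0, 0]'

```text
time: 9.6
tool_pos: [0.5475, -0.1531, 0.1968]
tool_rot: [0.001, 0.999, 0.043, 0.0]
contact_force: [-3.2, -0.7, 3.6]
gripper_width: 0.29
grasp_force: 63.3
```

>>> move_arm --increments '[2.3, 0, 3.3, 0, 0, 2.3, 0, 3.3, 0, 0, 2.3, 0, 3.3, 0, 0, 2.3, 0, 3.3, 0, 0, 2.3, 0, 3.3, 0, 0, 2.3, 0, 3.3, 0, 0, 2.3, 0, 3.3, 0, 0, 0, 0, 0, 0, 0]'

```text
time: 10.27
tool_pos: [0.5632, -0.151, 0.1719]
tool_rot: [-0.0, 0.999, 0.043, -0.0]
contact_force: [0.1, 0.9, -3.0]
gripper_width: 0.289
grasp_force: 62.7
```

```bash
cat > chk.py <<'E'
from h import *
import pickle,sys
exec(open('look.py').read().split("ims=[]")[0])
# tip slip check: red handle pixel end in wrist
h=cv2.cvtColor(g['image'],cv2.COLOR_BGR2HSV); m=(((h[...,0]<6)|(h[...,0]>174))&(h[...,1]>150)&(h[...,2]>50)); m[:,:260]=0;m[:,390:]=0
ys=np.where(m[:,310:338].any(1))[0]; print('handle rows',ys.min(),ys.max())
for nm,im in (('top',t),('scene',f)):
    T0=pickle.load(open(nm+'.pkl','rb'))['image']; d=np.abs(im['image'].astype(int)-T0).max(2)>35
    cs=np.array([proj(im,M-np.array([0,0,M[2]-.02])+.0206*X+x*X+y*Y) for x,y in ((-.045,-.04),(.135,-.04),(.135,.062),(-.045,.062))])
    k=np.zeros(d.shape,'uint8'); cv2.fillPoly(k,[cs.astype(np.int32)],1); yy,xx=np.where(d&(k>0)); print(nm,'changed px in tray',len(xx),(xx.mean().round(1),yy.mean().round(1)) if len(xx) else '')
E
python3 chk.py p3; python3 - <<'E'
E
```

```text
10.2667 [ 0.56320503 -0.15099364  0.17185422] [ 0.05285876  0.86192147 -2.95157895] [-3.38002875e-04  9.99059027e-01  4.33690484e-02 -2.67614441e-04]
est tip in piston (mm) x,y,z [  1.   -0.5 -61.3]
handle rows 209 363
top changed px in tray 917 (np.float64(371.0), np.float64(163.6))
scene changed px in tray 127 (np.float64(258.7), np.float64(212.0))
```

>>> move_arm --increments '[2.3, 0, 3.3, 0, 0, 1.2, 0, 1.6, 0, 0, 0, 0, 0, 0, 0, 0, 0, 0, 0, 0, -8.6, 0, -12.3, 0, 0, -8.6, 0, -12.3, 0, 0, -8.6, 0, -12.3, 0, 0, -8.6, 0, -12.3, 0, 0]'

```text
time: 11.08
tool_pos: [0.5319, -0.1539, 0.2178]
tool_rot: [-0.0, 0.999, 0.043, -0.0]
contact_force: [1.0, -0.1, -2.5]
gripper_width: 0.291
grasp_force: 62.7
```

>>> move_arm --increments '[-8.6, 0, -12.3, 0, 0, -8.6, 0, -12.3, 0, 0, -4, 0, -20, 0, 0, 0, 0, -20, 0, 0, 0, 0, -10, 0, 0, 0, 0, 0, 0, 0]'

```text
time: 11.58
tool_pos: [0.5125, -0.1563, 0.2954]
tool_rot: [0.001, 0.999, 0.043, 0.003]
contact_force: [0.4, -0.0, -2.1]
gripper_width: 0.285
grasp_force: 62.7
```

```bash
python3 chk.py p4; python3 - <<'E'
from h import *
import pickle
s,f,g,t=pickle.load(open('p4.pkl','rb'))
for nm,im,b in (('scene',f,(200,185,300,245)),):
    d=(np.abs(im['image'].astype(int)-pickle.load(open('scene.pkl','rb'))['image']).max(2)>35).astype('uint8')
    x0,y0,x1,y1=b; z=np.zeros_like(d); z[y0:y1,x0:x1]=d[y0:y1,x0:x1]
    k,l,st,c=cv2.connectedComponentsWithStats(z)
    for i in range(1,k):
        if st[i,4]>10: print(nm,st[i],c[i].round(1),onz(im,*c[i],.023).round(3), im['image'][l==i].mean(0).round(0))
h=cv2.cvtColor(g['image'],cv2.COLOR_BGR2HSV); u,v=proj(g,[.67,-.13,.02]); print('tray in wrist',u,v)
# bore: dark pin hole gone? nose edge column
im=g['image'].astype(int).sum(2)//3; print(im[60:130:2,323:327].mean(1).astype(int))
E
```

```text
11.5833 [ 0.51248611 -0.15628764  0.29543591] [ 0.35723123 -0.04566303 -2.10094394] [0.00141505 0.99905461 0.04336004 0.00278996]
est tip in piston (mm) x,y,z [30.1 -1.3 69.2]
handle rows 209 363
top changed px in tray 454 (np.float64(372.4), np.float64(160.0))
scene changed px in tray 165 (np.float64(245.8), np.float64(223.8))
scene [275 185  25  21 256] [284.8 195.3] [ 0.529 -0.167  0.023] [89. 90. 88.]
scene [236 217  18  16 158] [244.8 224.7] [ 0.716 -0.129  0.023] [129. 145. 159.]
tray in wrist 313.0300556247151 27.51628901169022
[164 164 164 131 107 140 144 143 142 144 143 143 143 143 142 150 173 132
 130 130 131 131 130 130 130 129 131 131 130 130 130 129 126 121 110]
```

The pin is in the tray: scene blob at (245,225) → (0.716, -0.129), about 88 mm and 8 mm in the tray frame. The punch's tilt in the grip is unchanged. Carrying it back to the stand.

>>> move_arm --increments '[-5, -33.5, 1, 0, 0, -5, -33.5, 1, 0, 0, -5, -33.5, 1, 0, 0, -5, -33.5, 1, 0, 0, -5, -33.5, 1, 0, 0, -5, -33.5, 1, 0, 0, -5, -33.5, 1, 0, 0, -5, -33.5, 1, 0, 0]'

```text
time: 12.4
tool_pos: [0.4468, 0.1093, 0.2817]
tool_rot: [0.0, 0.999, 0.043, -0.001]
contact_force: [0.1, -0.1, -2.4]
gripper_width: 0.29
grasp_force: 62.7
```

>>> move_arm --increments '[-5, -33.5, 1, 0, 0, -5, -33.5, 1, 0, 0, -5, -33.5, 1, 0, 0, -5, -33.5, 1, 0, 0, -5, -33.5, 1, 0, 0, -5, -33.5, 1, 0, 0, 0, 0, 0, 0, 0, 0, 0, 0, 0, 0]'

```text
time: 13.07
tool_pos: [0.3994, 0.3065, 0.2755]
tool_rot: [0.001, 0.999, 0.045, -0.002]
contact_force: [-0.5, -0.8, -2.1]
gripper_width: 0.289
grasp_force: 62.6
```

```bash
cat > pose.py <<'E'
from h import *
P=[]
for i in range(4):
    s=manip.state(); P.append(s['tool_pos']); manip.grab_frame('top')
p=np.mean(P,0); print(s['time'],p.round(4),s['contact_force'].round(1),s['tool_rot'].round(4))
import sys
if len(sys.argv)>3:
    d=(np.array([float(v) for v in sys.argv[1:4]])-p)*1000; q=s['tool_rot']
    print('to go (tool mm)',(R.from_quat([q[1],q[2],q[3],q[0]]).as_matrix().T@d).round(1))
E
python3 pose.py .4018 .3054 .1516
```

```text
13.2167 [0.4001 0.3055 0.2761] [ 0.2 -1.3 -1.7] [ 5.000e-04  9.991e-01  4.300e-02 -8.000e-04]
to go (tool mm) [1.900e+00 1.000e-01 1.245e+02]
```

>>> move_arm --increments '[2, 0, 31, 0, 0, 0, 0, 31, 0, 0, 0, 0, 31, 0, 0, 0, 0, 31.5, 0, 0, 0, 0, 0, 0, 0, 5.9, 0, 8.1, 0, 0, 5.9, 0, 8.1, 0, 0, 0, 0, 0, 0, 0]'

```text
time: 13.93
tool_pos: [0.4164, 0.3066, 0.1379]
tool_rot: [-0.0, 0.999, 0.043, 0.001]
contact_force: [0.1, -0.0, -2.4]
gripper_width: 0.287
grasp_force: 62.7
```

```bash
python3 pose.py .4193 .307 .1273; python3 - <<'E'
from h import *
import pickle
g=grab('wrist'); g0=pickle.load(open('t2.pkl','rb'))[2]
im=g['image'].astype(int).sum(2)//3; print('now col',im[80:150:2,322:327].mean(1).astype(int))
im=g0['image'].astype(int).sum(2)//3; print('t2 col',im[80:150:2,322:327].mean(1).astype(int))
print('hole top px',proj(g,[.497,.314,.05]))
E
```

```text
14.0833 [0.416  0.3069 0.1385] [ 0.4  0.4 -1.2] [-6.000e-04  9.991e-01  4.320e-02  1.200e-03]
to go (tool mm) [ 3.2  0.2 11.2]
now col [134 127  92  97  62  92  96 139 139 138 138 139 139 138 139 139 138 139
 139 139 138 139 139 139 138 139 139 139 138 139 139 138 138 138 138]
t2 col [134 134 135 135  98  97  81 100 137 138 136 139 138 137 138 137 137 137
 137 137 138 137 138 137 137 138 138 137 137 138 137 136 137 137 138]
hole top px [324.06121528  98.85710567]
```

>>> move_arm --increments '[1.6, 0, 5.6, 0, 0, 1.6, 0, 5.6, 0, 0, 0, 0, 0, 0, 0, 0, 0, 0, 0, 0]'

```text
time: 14.52
tool_pos: [0.418, 0.3069, 0.1256]
tool_rot: [0.0, 0.999, 0.043, 0.0]
contact_force: [1.9, -0.5, -1.3]
gripper_width: 0.288
grasp_force: 62.7
```

```bash
python3 pose.py .4193 .307 .1273
```

```text
14.6667 [0.4179 0.307  0.1259] [ 0.7  0.5 -1.7] [-0.000e+00  9.991e-01  4.340e-02  1.000e-04]
to go (tool mm) [ 1.4  0.1 -1.4]
```

>>> move_arm --increments '[4.8, 0, -2, 0, 0, 4.8, 0, -2.5, 0, 0, 3.8, 0, -1.9, 0, 0, 3.8, 0, -1.7, 0, 0, 4, 0, -1.3, 0, 0, 4, 0, -1.3, 0, 0, 0, 0, 0, 0, 0]'

```text
time: 15.3
tool_pos: [0.4422, 0.3092, 0.1362]
tool_rot: [0.0, 0.999, 0.043, -0.002]
contact_force: [-4.8, 1.3, -1.4]
gripper_width: 0.289
grasp_force: 62.0
```

```bash
cat > tilt.py <<'E'
from h import *
g=grab('wrist'); s=manip.state(); G=np.array(s['tool_pos'])+[0,0,.019]; print(G.round(4),s['contact_force'].round(1))
X=np.array([.996,.087,0]);Z=np.array([0,0,1.])
h=cv2.cvtColor(g['image'],cv2.COLOR_BGR2HSV); m=(((h[...,0]<6)|(h[...,0]>174))&(h[...,1]>150)&(h[...,2]>50))
ys=np.where(m[:,312:336].mean(1)>.5)[0]; print('handle rows',ys.min(),ys.max())
im=g['image'].astype(int).sum(2)//3; print('col from 40',im[40:200:3,322:327].mean(1).astype(int))
for th in range(0,45,5):
    r=np.radians(th);a=-np.sin(r)*X+np.cos(r)*Z;n=np.cos(r)*X+np.sin(r)*Z
    print(th,'collar near handle',proj(g,G-.033*a+.013*n)[1].round(0),'tip edge',proj(g,G-.131*a+.006*n)[1].round(0),'top rear',proj(g,G+.03*a-.013*n)[1].round(0))
print('hole',proj(g,[.497,.314,.05]).round(0))
E
python3 tilt.py
```

```text
[0.4421 0.3091 0.1551] [-4.6  1.2 -1.2]
handle rows 217 366
col from 40 [148 146 148 149 148 145 146 145 141 143 144 141 144 146 145 143 144 132
  99 132 133 134 133 133 134 134 134 134  90 119 120 121 120 120 120 120
 120 120 120 120 119 119 119 119 120 108  99  94  95  93  94  94  93  46]
0 collar near handle 233.0 tip edge 192.0 top rear 362.0
5 collar near handle 229.0 tip edge 179.0 top rear 365.0
10 collar near handle 225.0 tip edge 166.0 top rear 367.0
15 collar near handle 222.0 tip edge 154.0 top rear 368.0
20 collar near handle 219.0 tip edge 141.0 top rear 368.0
25 collar near handle 217.0 tip edge 128.0 top rear 368.0
30 collar near handle 215.0 tip edge 114.0 top rear 367.0
35 collar near handle 213.0 tip edge 101.0 top rear 365.0
40 collar near handle 212.0 tip edge 87.0 top rear 363.0
hole [324. 137.]
```

The tilt is back to about 25° with a 5 N side force, as planned. Continuing.

>>> move_arm --increments '[4, 0, -0.9, 0, 0, 4.1, 0, -0.7, 0, 0, 4.2, 0, -0.4, 0, 0, 4.3, 0, -0.2, 0, 0, 4.3, 0, 0.3, 0, 0, 4.4, 0, 0.8, 0, 0, 4.4, 0, 1.8, 0, 0, 4.5, 0, 3, 0, 0]'

```text
time: 16.02
tool_pos: [0.4776, 0.3123, 0.1333]
tool_rot: [-0.0, 0.999, 0.043, 0.0]
contact_force: [-1.7, 0.1, 0.1]
gripper_width: 0.291
grasp_force: 60.0
```

```bash
python3 tilt.py
```

```text
[0.4782 0.3121 0.1514] [-1.8 -0.1 -1.8]
handle rows 230 369
col from 40 [141 143 142 142 141 144 143 143 143 147 144 145 143 143 142 145 150 148
 150 151 150 146 147 144 142 144 142 144 148 145 143 144 101  60  54  55
 128 132 130 130 130 126  83  84  81  67  83  82  82  81  82  82  82  82]
0 collar near handle 231.0 tip edge 191.0 top rear 359.0
5 collar near handle 227.0 tip edge 179.0 top rear 361.0
10 collar near handle 223.0 tip edge 166.0 top rear 363.0
15 collar near handle 220.0 tip edge 153.0 top rear 364.0
20 collar near handle 217.0 tip edge 140.0 top rear 365.0
25 collar near handle 215.0 tip edge 127.0 top rear 364.0
30 collar near handle 213.0 tip edge 114.0 top rear 364.0
35 collar near handle 211.0 tip edge 100.0 top rear 362.0
40 collar near handle 210.0 tip edge 87.0 top rear 360.0
hole [324. 186.]
```

```bash
cat >> tilt.py <<'E'
cb=float(ys.min()); tr=float(ys.max())
from scipy.optimize import fsolve
def F(p):
    r,d=p; a=-np.sin(r)*X+np.cos(r)*Z;n=np.cos(r)*X+np.sin(r)*Z
    return [proj(g,G+(d-.033)*a+.013*n)[1]-cb, proj(g,G+(d+.032)*a-.013*n)[1]-tr]
r,d=fsolve(F,[.1,0]); print('tilt',np.degrees(r),'slide mm',d*1000)
dark=[v for v in range(130,230) if im[v,322:327].mean()<90]; print('dark rows',dark[:1],dark[-1:],[ (th,proj(g,G-.035*(-np.sin(np.radians(th))*X+np.cos(np.radians(th))*Z)+.02*(np.cos(np.radians(th))*X+np.sin(np.radians(th))*Z))[1].round(0)) for th in (0,5,10,15)])
E
python3 tilt.py | tail -2
```

```text
tilt 2.7328773762692466 slide mm 0.35741643840820525
dark rows [138] [229] [(0, np.float64(220.0)), (5, np.float64(216.0)), (10, np.float64(212.0)), (15, np.float64(209.0))]
```

>>> move_arm --increments '[4.5, 0, 4, 0, 0, 4.4, 0, 4.5, 0, 0, 0, 0, 0, 0, 0]'

```text
time: 16.37
tool_pos: [0.4861, 0.3128, 0.1232]
tool_rot: [0.0, 0.999, 0.043, -0.0]
contact_force: [-1.0, 1.0, -3.2]
gripper_width: 0.292
grasp_force: 59.6
```

```bash
sed -i 's/(h\[...,2\]>50)/(h[...,2]>18)/' tilt.py; python3 tilt.py | sed -n '1,2p;14,99p'; python3 - <<'E'
from h import *
f=grab('scene'); h=cv2.cvtColor(f['image'],cv2.COLOR_BGR2HSV)
m=(((h[...,0]<6)|(h[...,0]>174))&(h[...,1]>150)&(h[...,2]>30))
for v in range(205,275,3):
    x=np.where(m[v,380:425])[0]
    if len(x): print(v,x.min()+380,x.max()+380,end='; ')
print([proj(f,[.497,.314,z]).round(1).tolist() for z in (.05,.09,.13,.164)])
E
```

```text
[0.486  0.3127 0.1423] [-0.6  0.8 -3. ]
handle rows 234 369
40 collar near handle 212.0 tip edge 88.0 top rear 363.0
hole [323. 201.]
tilt -0.48042209786224255 slide mm 1.0909520080901227
dark rows [148] [229] [(0, np.float64(220.0)), (5, np.float64(216.0)), (10, np.float64(212.0)), (15, np.float64(209.0))]
226 398 400; 229 390 401; 232 389 402; 235 389 402; 238 395 401; 241 395 400; 244 395 400; 247 395 401; [[394.9, 263.2], [396.0, 253.1], [397.2, 242.6], [398.2, 233.4]]
```

>>> move_arm --increments '[4, 0, 2, 0, 0, 4, -0.5, 2, 0, 0, 3.5, 0, 2, 0, 0, 0, 0, 1.5, 0, 0, 0, 0, 0, 0, 0, 0, 0, 0, 0, 0]'

```text
time: 16.97
tool_pos: [0.4974, 0.3142, 0.1165]
tool_rot: [0.0, 0.999, 0.043, 0.0]
contact_force: [-2.8, 0.4, -2.6]
gripper_width: 0.29
grasp_force: 59.6
```

```bash
python3 pose.py .4977 .3145 .1131;python3 tilt.py | sed -n '1,2p;15,99p'
```

```text
17.1167 [0.4973 0.3142 0.1166] [-2.   0.7 -2.7] [1.000e-04 9.991e-01 4.340e-02 2.000e-04]
to go (tool mm) [ 0.4 -0.2  3.5]
[0.4973 0.3142 0.1358] [-2.5  0.9 -2.6]
handle rows 239 368
hole [324. 219.]
tilt -5.686489204084783 slide mm 2.9116201797937737
dark rows [162] [229] [(0, np.float64(219.0)), (5, np.float64(215.0)), (10, np.float64(212.0)), (15, np.float64(209.0))]
```

>>> move_arm --increments '[0, 0, 1.5, 0, 0, 0, 0, 1.5, 0, 0, 0, 0, 1, 0, 0, 0, 0, 0, 0, 0]'

```text
time: 17.55
tool_pos: [0.4973, 0.3143, 0.1128]
tool_rot: [0.0, 0.999, 0.043, 0.0]
contact_force: [-1.2, -0.1, -1.9]
gripper_width: 0.289
grasp_force: 59.4
```

```bash
python3 pose.py .4977 .3145 .1131
```

```text
17.7 [0.4973 0.3143 0.1128] [-1.3  0.2 -2.2] [0.000e+00 9.991e-01 4.340e-02 1.000e-04]
to go (tool mm) [ 0.4 -0.1 -0.3]
```

>>> move_arm --increments '[0, 0, 1, 0, 0, 0, 0, 1, 0, 0, 0, 0, 0, 0, 0]'

```text
time: 18.0
tool_pos: [0.4978, 0.3145, 0.1125]
tool_rot: [-0.0, 0.999, 0.043, 0.001]
contact_force: [-4.0, -0.6, 4.2]
gripper_width: 0.292
grasp_force: 60.1
```

>>> move_arm --increments '[0, 0, 0, 0, 0.6, 0, 0, 0, 0, 1, 0, 0, 0, 0, 1, 0, 0, 0, 0, 1, 0, 0, 0, 0, 1, 0, 0, 0, 0, 1]'

```text
time: 18.5
tool_pos: [0.4973, 0.3143, 0.1108]
tool_rot: [-0.0, 0.999, 0.043, 0.0]
contact_force: [0.0, 0.0, -1.4]
gripper_width: 1.004
grasp_force: 0.0
```

>>> move_arm --increments '[0, 0, -15, 0, 1, 0, 0, -30, 0, 1, 0, 0, -40, 0, 1, 0, 0, -40, 0, 1, 0, 0, -40, 0, 1, 0, 0, -9, 0, 1, 0, 0, 0, 0, 1, 0, 0, 0, 0, 1]'

```text
time: 19.17
tool_pos: [0.4973, 0.3144, 0.285]
tool_rot: [-0.0, 0.999, 0.043, 0.0]
contact_force: [-0.4, -0.5, -0.8]
gripper_width: 1.001
grasp_force: 0.0
```

```bash
python3 - <<'E'
from h import *
import pickle
s=manip.state();g=grab('wrist');f=grab('scene');print(s['time'],s['tool_pos'],s['contact_force'])
for n,im,b in (('w',g,(270,120,360,240)),('s',f,(380,225,410,262))):
    h=cv2.cvtColor(im['image'],cv2.COLOR_BGR2HSV)
    m=(((h[...,0]<6)|(h[...,0]>174))&(h[...,1]>180)&(h[...,2]>60)).astype('uint8')
    z=np.zeros_like(m);x0,y0,x1,y1=b;z[y0:y1,x0:x1]=m[y0:y1,x0:x1]
    k,l,st,c=cv2.connectedComponentsWithStats(z)
    for i in range(1,k):
        if st[i,4]>20: print(n,st[i],c[i].round(1))
print('exp',proj(g,[.497,.3145,.164]),onz(g,322.2,188.2,.164))
w=pickle.load(open('scene.pkl','rb'))['image'].astype(int); d=(np.abs(f['image'].astype(int)-w).max(2)>45).astype('uint8')
k,l,st,c=cv2.connectedComponentsWithStats(d)
print([ (st[i].tolist()) for i in range(1,k) if st[i,4]>12])
E
```

```text
19.1667 [0.49733604 0.31439216 0.28497855] [-0.39988057 -0.47676156 -0.81070356]
w [325 171  11   9  29] [330.8 174.8]
w [311 181  27  27 560] [324.2 193.9]
s [389 229  13  10  83] [394.9 234.1]
s [393 240   9  14 106] [396.6 246.6]
exp [323.73817365 196.18821174] [0.50419531 0.31646524 0.164     ]
[[248, 0, 181, 34, 2644], [405, 0, 41, 23, 244], [382, 0, 102, 132, 4720], [485, 0, 52, 9, 285], [482, 8, 47, 106, 2603], [254, 35, 37, 44, 735], [425, 39, 7, 19, 70], [418, 59, 13, 6, 54], [463, 96, 35, 15, 52], [459, 102, 10, 5, 21], [477, 105, 8, 6, 28], [449, 107, 60, 35, 1083], [253, 110, 19, 7, 71], [252, 122, 183, 123, 4489], [388, 122, 48, 27, 369], [406, 142, 18, 15, 51], [439, 158, 49, 30, 840], [236, 217, 18, 16, 149], [351, 240, 37, 44, 581], [403, 240, 4, 9, 26], [395, 268, 6, 5, 14]]
```

The punch's handle top is back where it started: wrist (324,194), scene (395,234). The floor contact was felt on lowering, the pin blob in the tray hasn't moved, and the arm is clear. Handing in.

```bash
python3 -c "
from plant import manip
print(manip.job_done())"
```

```text
the job is handed in; nothing more can be done
None
```

I pushed the pin out into the orange tray with the slim punch, stood the punch back upright in its own stand and let go; the job was handed in at about 19 s, and no verdict came back.

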